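# Rack a pipette canister in its V-cradle

### The arm

A 6-joint arm with a two-finger parallel gripper is mounted at the origin on a cart in front of the work surface, level with it; the furniture and walls round the work are solid. World frame = base frame: x ahead of the robot, y to its left, z up, the work surface at z = 0. Lengths are in m, angles in rad, forces in N, time in s.
With the tool pointing down it reaches from about 0.375 to 0.9 m from the base axis. Payload 3.1 kg.
Tool frame: the origin (TCP) lies on the centre line of the jaws, within the pads' length; the fingertips stand 19 mm ahead of it and the grasp point (between the pads) is the TCP; z points along the fingers, y is the line along which they close (so a half turn about z gives the same grasp; the last joint's range is limited). The gripper opens to 85 mm and grips with 20 to 120 N. Pads are 22 mm wide; open, the fingers measure 114 mm over their backs; the gripper's body (76 mm by 85 mm) begins 54 mm behind the grasp point. The pads swing forward as they close: fully open they stand 13 mm farther back than shut.
Start: joints at [-1.308, 0.527, 1.433, -0, 1.181, -0.178], TCP at [0.267, -0.565, 0.25] pointing down, gripper open.
Joint ranges: [-3.08, 3.08], [-0.75, 2.2], [0.22, 2.44], [-1.43, 4.57], [0, 2.65], [-2.85, 2.85]. Speed limits (rad/s): [2.79, 2.79, 3.14, 3.14, 3.14, 3.14].

### API

Orientations are given as a unit quaternion [x, y, z, w].
In Python, from station import manip gives the robot as it stands.
- The arm moves only by the tool servo_tool, never from a script. Its argument "rows" is a list that holds one entry, the list of rows, each a list of 7 numbers: the turn, a rotation vector about the tool's x, y, z in degrees, then the shift along the tool's x, y, z in m, then the gripper command: -1 is shut, 1 is fully open, values between are in proportion. In form: [[[wx, wy, wz, tx, ty, tz, jaw], ...]]. A call has 1 to 8 rows; each row shifts and turns the commanded pose from where the row before left it, along the tool's axes as they then stand; what a row does not reach is not made up. A row lasts 1/12 s, in which the tool goes at most 41.7 mm and 7.16 degrees, less where a joint would pass 70% of its speed; a pose out of reach is approached as far as the arm can. A call is refused whole if a number of a shift passes 0.0417 or a number of a turn 7.16, either way. A call with a gripper value outside its range is refused whole. The fingers move at their own pace and stop on an object; "squeeze" is the grip in N (left out, the last holds). Time passes only in rows, so rows that do not move let the fingers close. It gives the time, the measured TCP pose, the force, the opening and the grip force at its end, in the units of the state.
- manip.sense(): the state, without advancing time (a new reading comes with each control period).
- manip.snapshot(name): name is "side" or "top" or "wrist"; returns the picture (400x640x3 uint8, blue, green, red); there is no depth.
- manip.camera_info(name): a dict with "K" (3x3 intrinsics, pixels), "camera_from_world" (4x4, takes a point from world to camera coordinates). Camera axes: x right, y down, z forward; pixel columns grow to the right and rows downward; lengths in m; the calibration is good to about 2 mm. A picture is of the moment at which its call begins: read the wrist's pose just before it. camera_info takes no time and is no camera call; for the wrist camera it gives the pose at the moment of the call.
- manip.sign_off(): hands the job in; it is judged then, once.
The state is a dict: "t": time; "q": joint angles; "qd": joint speeds; "tau": joint torques, N m; "tcp_pos": TCP position; "tool_rot": TCP orientation; "force": force on the tool from outside, world axes, zero at the start; "ft_torque": the same for the moment, N m; "finger_gap": opening from 0.0 (shut) to 1.0 (fully open); "gripper_force": force on a finger pad.
Only numpy, scipy, OpenCV 4.12 (cv2) and the standard library are available. Lean on these libraries where they do the work, as an engineer would, in place of code of your own. Each camera call takes 0.05 s, during which the arm holds its last target. There are 200 camera calls.

### The job

Pushing it by its side, roll the steel pipette canister along the bench, up the cradle's ramp and into the V of the cradle; then push on its lid end until its foot is home against the end plate, and swing the keeper bar down onto the canister so that it locks in front of the foot rim. There is glass inside: push gently, never lift or flick the canister, and leave everything else on the bench where it stands.

Things in the scene. Friction and masses are not known exactly. Their poses are not given: they have to be found in the camera images.
- canister: Polished steel pipette canister lying on its side, 185 mm long, 0.34 kg. It rolls on two raised rims of radius 29 mm; the body between them has radius 24 mm. Origin on its axis, half-way along, 29 mm up on the bench. y axis: along the canister towards its foot (lid at -y); x and z turn as it rolls (z up at the start). It starts parallel to the vee within 0.1 rad, 110 to 150 mm before it, ramp side.
- foot_end (a point): Centre of the canister's flat foot face (+y end). The foot rim (radius 29 mm) is the last 6 mm; the other rim lies 140 to 146 mm from this face. At the start it is 20 to 40 mm short of the end plate, measured along the vee: rolled straight, it goes in clear of the plate.
- lid_end (a point): Centre of the flat outer face of the press-on lid (canister's -y end), 54 mm in diameter, lid 39 mm long.
- cradle: Folded aluminium cradle, screwed down. Origin on the bench under the vee's centre line; y along the vee to the end plate, x across it away from ramp and robot. In its frame (mm): ramp rises from the bench at x -83 to a round crest 17 high at x -26; then the 90 degree vee, far face up to z 34 at x 43, flange to x 63. Vee and ramp span y -105 (open end) to 100. End plate at y 100, 50 high.
- vee_seat (a point): Point on the axis of the seated canister: cradle x 0, y 0, 32.5 mm above the bench. Seated, the canister's axis runs through it along the cradle's y, both rims in the vee. Riding over the crest the axis is about 46 mm up.
- stop_face (a point): Point on the end plate's inner face on the axis of the seated canister; axes as the cradle's. Home, the canister's foot_end meets it.
- keeper (a joint): Keeper bar, 12 mm wide, 5 thick, 90 long from its hinge, end turned up. Rad: 0 closed, level across the canister's body just in front of the foot rim; 1.57 upright; 1.85 stop, leaning back. Starts open, closes towards the ramp. Stiff hinge (0.6 N at the end): stays where left, so push it right down onto the canister. A foot rim that is not home is in its way.
- keeper_end (a point): Point in the middle of the keeper bar's thickness and width, 80 mm from its hinge axis; the last 12 mm beyond it bend up by 10 mm (to the back, away from the ramp, while the bar stands open).
- keeper_hinge (a point): Middle of the keeper's hinge axis, which runs along the cradle's y: in the cradle's frame x 47.5, y 85, z 60 mm, between two lugs 67 mm high, 22 mm apart over their outsides.
- bottle_a: bystander, leave alone: clear screw-cap bottle, 56 mm in diameter, 107 mm high, behind the cradle; origin at the centre of its underside
- bottle_b: bystander, leave alone: clear screw-cap bottle, 56 mm in diameter, 107 mm high, behind the cradle; origin at the centre of its underside
- beaker: bystander, leave alone: clear plastic beaker, 48 mm in diameter, 57 mm high, behind the cradle; origin at the centre of its underside
- vial: bystander, leave alone: small capped vial, 21 mm in diameter, 47 mm high, to the right; origin at the centre of its underside
- dish: bystander, leave alone: closed Petri dish, 60 mm in diameter, 15 mm high, front right; origin at the centre of its underside
- marker: bystander, leave alone: pen lying front left, 134 mm long, 12 mm thick, along its y axis; origin at the centre of its underside
- forceps: bystander, leave alone: tweezers lying left, 124 mm long, 10 mm high, along its y axis; origin at the centre of its underside
- timer: bystander, leave alone: upright timer, 33 x 52 x 47 mm, to the right; origin at the centre of its underside

How it is judged:
On the way, in this order (a step that is already met when the one before it is completed fails the run):
1. the canister rolls towards the cradle: it has turned by more than a quarter turn on its side before it reaches the crest (angle between canister's own z axis and vertical above 1.6 rad and x of canister in the frame of cradle below -0.025 m).
2. the canister lies in the vee, both rims down, foot not yet home (x of canister in the frame of cradle between -0.004 and 0.004 m and z of canister in the frame of cradle between 0.029 and 0.036 m and angle between the y axis of canister and the y axis of cradle, either way round below 0.04 rad and linear speed of canister below 0.02 m/s), for 0.2 s.
3. the foot is home against the end plate (within 3 mm), the canister still in the vee, the keeper still open (x of canister in the frame of cradle between -0.004 and 0.004 m and z of canister in the frame of cradle between 0.029 and 0.036 m and angle between the y axis of canister and the y axis of cradle, either way round below 0.04 rad and y of foot_end in the frame of stop_face above -0.003 m and value of joint keeper above 0.5 rad), for 0.2 s.
At the end, for the whole second after the job is handed in: The canister lies still in the vee (axis within 4 mm of the vee's centre line, 29 to 36 mm up, parallel within 0.04 rad), its foot within 3 mm of the end plate, and the keeper bar is down on the body in front of the foot rim (within 0.05 rad of closed) (all of step 2 and y of foot_end in the frame of stop_face above -0.003 m and value of joint keeper between -0.05 and 0.05 rad); the robot touches nothing.
It fails at once if the canister is lifted (its centre rises above 65 mm; rolling over the crest takes it to about 46 mm) (z of canister in the frame of cradle above 0.065 m).
It fails at once if the canister is flicked or slammed (faster than 0.5 m/s) (linear speed of canister above 0.5 m/s).
It fails at once if the canister is pushed with more than 40 N (contact force between the arm and canister above 40 N).
It fails at once if a bystander is shifted by more than 20 mm (distance of any of bottle_a, bottle_b, beaker, vial, dish, marker, forceps, timer from where it was at the start of the episode above 0.02 m).
It also fails if it takes over 64 s, if anything falls off the work surface, if the arm or the gripper's body presses on something with over 40 N, if the wrist force passes 120 N, or if a joint passes its speed limit or range.

## Working session

There is one attempt and no reset: what is moved stays moved. The work goes in short steps, Python scripts to look and compute and a tool call to move; the robot and the scene stay as the last step left them, time stands still between calls to the robot, and variables do not carry over. Pictures are saved under pics/ and viewed, at most 10 in all, crops included, and the job is handed in when it is done.

Besides the shell and the picture viewer there is one more tool, called after "Emit:" as name([rows], argument=value, ...), one row to a line, values as JSON. servo_tool: Moves the arm, as the interface text tells. Its arguments: {"type":"object","properties":{"rows":{"type":"array","items":{"type":"array","items":{"type":"array","items":{"type":"number"}}}},"squeeze":{"type":"number"}},"required":["rows"]}

```bash
mkdir -p pics
python3 - <<'E'
from station import manip
import cv2,numpy as np
np.set_printoptions(precision=4,suppress=True)
for n in("top","side"):
    cv2.imwrite(f"pics/{n}0.png",manip.snapshot(n)); c=manip.camera_info(n); print(n,c["K"],c["camera_from_world"])
s=manip.sense();print(s["t"],s["tcp_pos"],s["tool_rot"],s["finger_gap"],s["force"])
E
```

```text
top [[384.252    0.     314.3342]
 [  0.     384.252  199.4054]
 [  0.       0.       1.    ]] [[ 0.0108 -0.9999 -0.0062 -0.1695]
 [-0.9856 -0.0096 -0.1687  0.614 ]
 [ 0.1687  0.0079 -0.9856  1.0557]
 [ 0.      0.      0.      1.    ]]
side [[441.5055   0.     323.4577]
 [  0.     441.5055 199.481 ]
 [  0.       0.       1.    ]] [[ 0.8739 -0.4855 -0.0253 -0.6086]
 [-0.2841 -0.4678 -0.8369  0.1509]
 [ 0.3945  0.7385 -0.5468  1.1642]
 [ 0.      0.      0.      1.    ]]
0.1 [ 0.2665 -0.5646  0.2494] [ 0.9758  0.2186 -0.     -0.001 ] 1.0007711191362434 [-0.0089  0.4461 -0.6405]
```

View pics/top0.png

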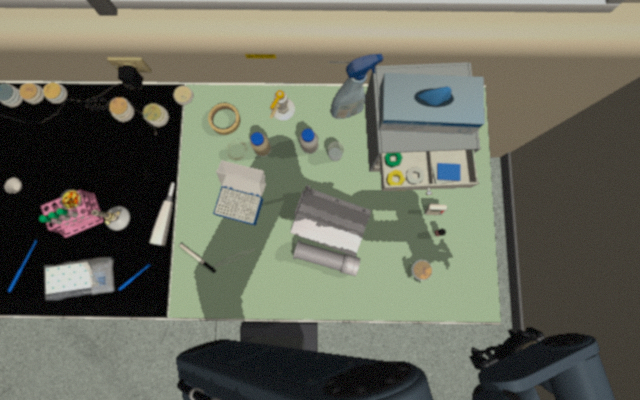

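View pics/side0.png

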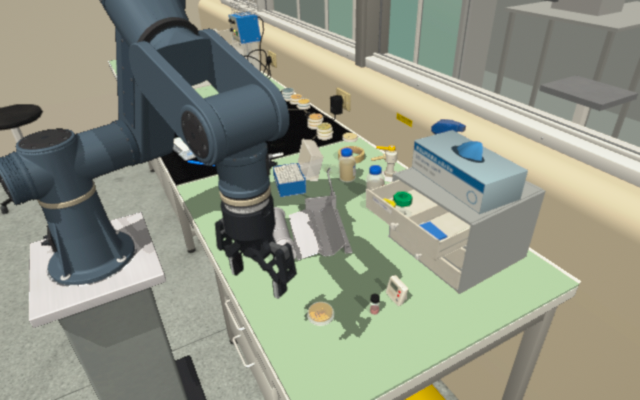

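The top view shows the canister at about (325,260), lid right. The cradle is just behind it at (330,220), with the end plate to the left. I'll zoom in.

Run:
```python
import cv2
a=cv2.imread("pics/top0.png")[170:290,270:390]
b=cv2.imread("pics/side0.png")[160:270,260:370]
cv2.imwrite("pics/z0.png",cv2.hconcat([cv2.resize(a,(400,400),interpolation=2),cv2.resize(b,(400,400),interpolation=2)]))
```

```text
(no output)
```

View pics/z0.png

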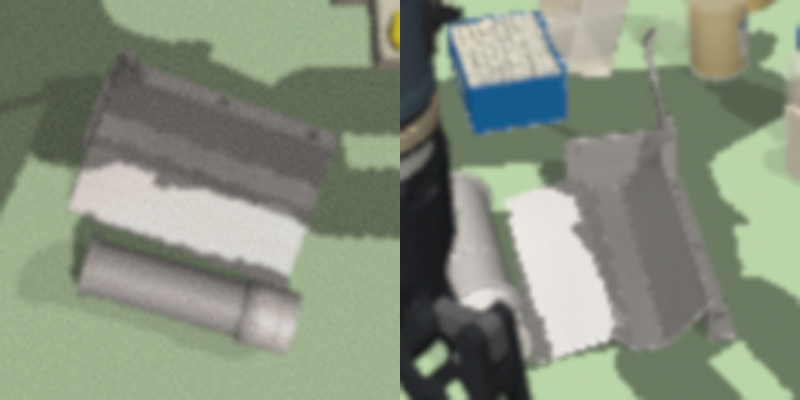

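The zoom shows ramp foot corners at crop (70,208) and (285,275), flange end at (335,133), canister foot end between (95,240) and (80,290), and lid end between (300,290) and (285,352).

```bash
cat > h.py <<'E'
from station import manip
import cv2,numpy as np
np.set_printoptions(precision=4,suppress=True)
def cast(n,uv,z,c=None):
    c=c or manip.camera_info(n);T=np.array(c["camera_from_world"]);R=T[:3,:3]
    o=-R.T@T[:3,3];d=R.T@np.linalg.inv(c["K"])@[uv[0],uv[1],1]
    return o+d*(z-o[2])/d[2]
def proj(n,P,c=None):
    c=c or manip.camera_info(n);T=np.array(c["camera_from_world"]);p=T[:3,:3]@P+T[:3,3]
    p=np.array(c["K"])@p;return p[:2]/p[2]
E
python3 - <<'E'
from h import *
f=lambda u,v,z:cast("top",(270+u*.3-.35,170+v*.3-.35),z)
A=f(70,208,0);B=f(285,275,0);C=f(335,133,.034);D=f(120,55,.055)
print("ramp L,R",A,B,"flange R",C,"backL",D,"len",np.linalg.norm(A-B),np.linalg.norm(B[:2]-C[:2]),np.linalg.norm(A[:2]-D[:2]))
y=(A-B)[:2];print("cradle yaw of y axis from +Y",np.degrees(np.arctan2(-y[0],y[1])))
a,b=f(95,240,.029),f(80,290,.029);c,d=f(300,290,.029),f(285,352,.029)
foot=(a+b)/2;lid=(c+d)/2;y=foot-lid
print("foot",foot,"lid",lid,np.linalg.norm(y),"yaw",np.degrees(np.arctan2(-y[0],y[1])),np.linalg.norm(a-b),np.linalg.norm(c-d))
E
```

```text
ramp L,R [ 0.5253 -0.0933  0.    ] [ 0.4681 -0.2847  0.    ] flange R [ 0.5904 -0.3259  0.034 ] backL [ 0.6538 -0.1377  0.055 ] len 0.19978431818873627 0.12905208782242117 0.13589462070062405
cradle yaw of y axis from +Y -16.65900779866473
foot [ 0.4739 -0.1115  0.029 ] lid [ 0.4282 -0.288   0.029 ] 0.18235258882345148 yaw -14.518366475231078 0.04467237483131445 0.05412045467164138
```

Emit:
servo_tool([
  [[0,0,7,0,0,-0.008,1],[0,0,7,0,0,-0.008,1],[0,0,7,0,0,-0.008,1],[0,0,7,0,0,-0.008,1],[0,0,7,0,0,-0.008,1],[0,0,7,0,0,-0.008,1],[0,0,0,0.01,-0.04,0,1],[0,0,0,0.01,-0.04,0,1]],
])

```text
t: 0.77
tcp_pos: [0.3083, -0.4954, 0.2981]
tool_rot: [0.989, -0.148, 0.0, 0.0]
force: [1.1, 1.1, -1.2]
finger_gap: 0.999
gripper_force: 0.0
```

Emit:
servo_tool([
  [[0,0,0,0.01,-0.04,0,1],[0,0,0,0.01,-0.04,0,1],[0,0,0,0.01,-0.04,0,1],[0,0,0,0.01,-0.04,0,1],[0,0,0,0.01,-0.03,0,1],[0,0,0,0.0,0,0,1],[0,0,0,0.0,0,0,1]],
])

```text
t: 1.35
tcp_pos: [0.4121, -0.3252, 0.2982]
tool_rot: [0.99, -0.144, -0.0, -0.0]
force: [0.3, -1.1, 0.1]
finger_gap: 1.005
gripper_force: 0.0
```

Run:
```python
from h import *
import pickle
s=manip.sense();c=manip.camera_info("wrist");im=manip.snapshot("wrist");cv2.imwrite("pics/w1.png",im)
pickle.dump(c,open("w1.pkl","wb"))
print(s["t"],s["tcp_pos"],s["tool_rot"]);print(c["K"],c["camera_from_world"])
```

```text
1.35 [ 0.4121 -0.3252  0.2982] [ 0.9896 -0.1437 -0.0003 -0.    ]
[[283.2052   0.     315.8765]
 [  0.     283.2052 200.3365]
 [  0.       0.       1.    ]] [[-0.2844 -0.9587 -0.0003 -0.1944]
 [-0.9176  0.2721  0.2897  0.4162]
 [-0.2777  0.0826 -0.9571  0.5666]
 [ 0.      0.      0.      1.    ]]
```

View pics/w1.png

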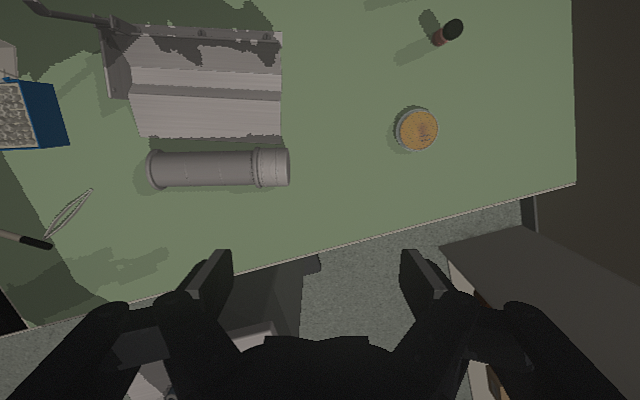

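The wrist view shows the cradle at (105–282, 30–137) and the canister from (147,168) for the foot to (289,167) for the lid. The keeper is open at (25–110, 5–22). I'll measure these points.

Run:
```python
import cv2
a=cv2.imread("pics/w1.png")[0:200,15:305]
a=cv2.convertScaleAbs(a,alpha=1.3)
cv2.imwrite("pics/z1.png",cv2.resize(a,None,fx=2.75,fy=2.75,interpolation=2))
```

```text
(no output)
```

View pics/z1.png

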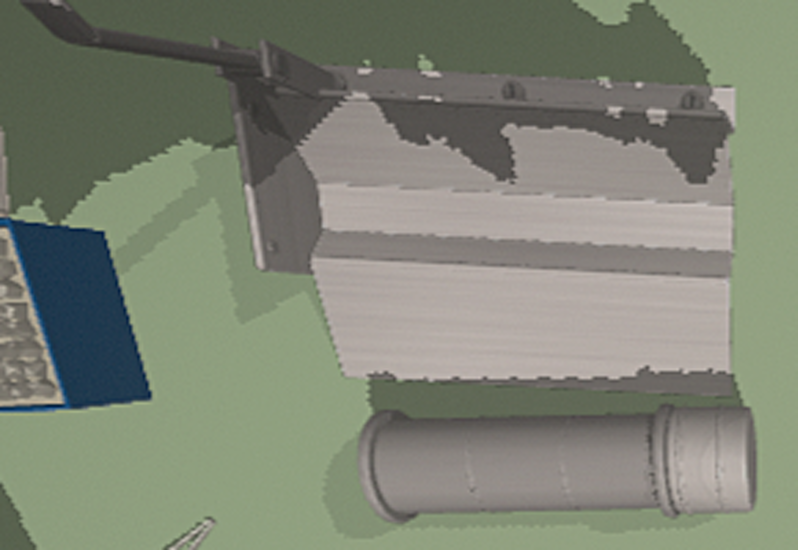

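The zoom shows ramp foot corners at (345,377) and (735,396), flange corner at (735,88), the foot rim at x≈362 with y 410–522, and the lid face at x≈752 with y 407–512.

```bash
cat >> h.py <<'E'
import pickle,os
def cr(P):
    g=pickle.load(open("cr.pkl","rb"));d=np.array(P)-[*g["o"],0]
    return np.array([d[:2]@g["x"],d[:2]@g["y"],d[2]])
E
python3 - <<'E'
from h import *
c=pickle.load(open("w1.pkl","rb"))
f=lambda u,v,z:cast("w",(u/2.75+15-.3,v/2.75-.3),z,c)
pts={"rL":(345,377,0,-83,100),"rR":(735,396,0,-83,-105),"fR":(735,88,.034,63,-105),"eR":(733,120,.034,43,-105),"cR":(730,275,.017,-26,-105),"cL":(315,258,.017,-26,100)}
W=np.array([f(*p[:3])[:2] for p in pts.values()]);M=np.array([p[3:] for p in pts.values()])/1000
# rigid fit
mw,mm=W.mean(0),M.mean(0);H=(M-mm).T@(W-mw);U,S,V=np.linalg.svd(H);R=(U@np.diag([1,np.linalg.det(U@V)])@V).T
o=mw-R@mm;print("o",o,"yaw",np.degrees(np.arctan2(R[1,0],R[0,0])))
for k,w in zip(pts,W):print(k,(R.T@(w-o)*1000).round(1),pts[k][3:])
pickle.dump(dict(o=o,x=R[:,0],y=R[:,1]),open("cr.pkl","wb"))
for nm,p in dict(ft=(376,410),fb=(390,522),fl=(360,465),lt=(745,407),lb=(745,512),lr=(755,460)).items():
    print(nm,(cr(f(*p,.029))*1000).round(1))
q=f(25+0,2,.137);print("keeper tip",(cr(q)*1000).round(1))
print("tcp",(cr(manip.sense()["tcp_pos"])*1000).round(1), R)
E
```

```text
o [ 0.5713 -0.2157] yaw -20.040746001194947
rL [-83.9 101. ] (-83, 100)
rR [ -81.1 -105.5] (-83, -105)
fR [  56.2 -105.7] (63, -105)
eR [  43.5 -105.2] (43, -105)
cR [ -21.  -103.4] (-26, -105)
cL [-25.6  98.7] (-26, 100)
ft [-96.  70.  29.]
fb [-153.8   68.9   29. ]
fl [-124.5   81.1   29. ]
lt [ -83.2 -113.9   29. ]
lb [-137.1 -115.5   29. ]
lr [-109.6 -119.7   29. ]
keeper tip [ 41.6 105.5 137. ]
tcp [-112.  -158.8  298.2] [[ 0.9394  0.3427]
 [-0.3427  0.9394]]
```

Emit:
servo_tool([
  [[0,0,3.5,0,0,0,1],[0,0,0,-0.0105,-0.0227,0.024,1],[0,0,0,-0.0105,-0.0227,0.024,1],[0,0,0,-0.0105,-0.0227,0.024,1],[0,0,0,-0.0105,-0.0227,0.024,1],[0,0,0,-0.0105,-0.0227,0.024,1],[0,0,0,-0.0105,-0.0227,0.024,1],[0,0,0,-0.0105,-0.0227,0.024,1]],
])

```text
t: 2.07
tcp_pos: [0.3974, -0.1533, 0.1295]
tool_rot: [0.984, -0.177, 0.001, 0.0]
force: [1.5, -0.5, -0.9]
finger_gap: 1.004
gripper_force: 0.0
```

Emit:
servo_tool([
  [[0,0,0,0,0,0.02,1],[0,0,0,0,0,0.02,1],[0,0,0,0,0,0.02,1],[0,0,0,0,0,0.02,1],[0,0,0,0,0,0.02,1],[0,0,0,0,0,0,1],[0,0,0,0,0,0,1]],
])

```text
t: 2.65
tcp_pos: [0.3971, -0.1534, 0.0294]
tool_rot: [0.984, -0.177, -0.001, -0.0]
force: [0.0, 0.1, -0.0]
finger_gap: 1.001
gripper_force: 0.0
```

Run:
```python
from h import *
s=manip.sense();c=manip.camera_info("wrist");im=manip.snapshot("wrist");cv2.imwrite("pics/w2.png",im)
pickle.dump(c,open("w2.pkl","wb"))
q=s["tool_rot"];print(s["t"],cr(s["tcp_pos"]),np.degrees(2*np.arctan2(q[1],q[0])),s["force"])
```

```text
2.65 [-0.1851 -0.0011  0.0294] -20.361295973696667 [ 0.012   0.1196 -0.0433]
```

View pics/w2.png

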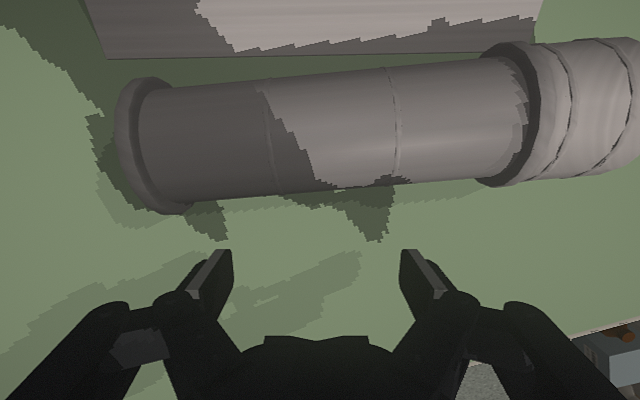

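The fingers sit between the rims, at about (190–450, 250–290). The canister is yawed a little, with its foot nearer, as measured. The ramp edge at row ~55 suggests about 1° of yaw correction. Starting the push.

Emit:
servo_tool([
  [[0,0,-1,0.005,0,0,1],[0,0,0,0.005,0,0,1],[0,0,0,0.005,0,0,1],[0,0,0,0.005,0,0,1],[0,0,0,0.005,0,0,1],[0,0,0,0.004,0,0,1],[0,0,0,0.004,0,0,1],[0,0,0,0.004,0,0,1]],
])

```text
t: 3.37
tcp_pos: [0.4328, -0.1646, 0.0304]
tool_rot: [0.986, -0.167, -0.0, -0.0]
force: [-0.1, -0.3, -0.8]
finger_gap: 1.002
gripper_force: 0.1
```

Emit:
servo_tool([
  [[0,0,0,0.004,0,0,1],[0,0,0,0.004,0,0,1],[0,0,0,0.004,0,0,1],[0,0,0,0.004,0,0,1],[0,0,0,0.004,0,0,1],[0,0,0,0.004,0,0,1],[0,0,0,0.004,0,0,1]],
])

```text
t: 3.95
tcp_pos: [0.4581, -0.1732, 0.0302]
tool_rot: [0.986, -0.167, -0.001, -0.001]
force: [-3.2, 0.1, 1.7]
finger_gap: 1.004
gripper_force: 1.4
```

Run:
```python
from h import *
s=manip.sense();c=manip.camera_info("wrist");im=manip.snapshot("wrist");cv2.imwrite("pics/w3.png",im)
pickle.dump(c,open("w3.pkl","wb"))
q=s["tool_rot"];print(s["t"],cr(s["tcp_pos"]),np.degrees(2*np.arctan2(q[1],q[0])),s["force"])
```

```text
3.95 [-0.121   0.0011  0.0302] -19.257675802888816 [-3.1816  0.0746  1.6903]
```

View pics/w3.png

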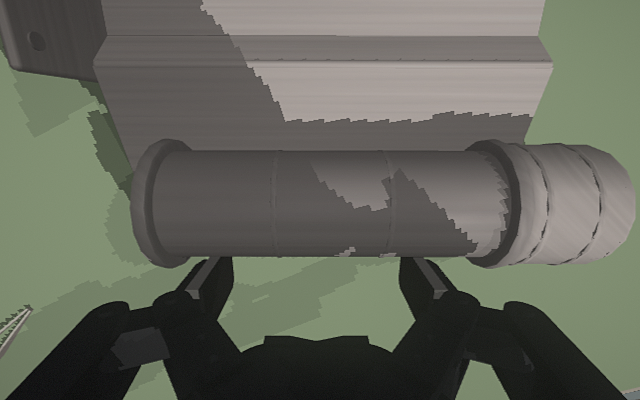

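The canister is now square to the fingers and at the foot of the ramp. The crest line is level at row ~63. Continuing up the ramp.

Emit:
servo_tool([
  [[0,0,0,0.004,0,-0.0006,1],[0,0,0,0.004,0,-0.0006,1],[0,0,0,0.004,0,-0.0006,1],[0,0,0,0.004,0,-0.0006,1],[0,0,0,0.004,0,-0.0006,1],[0,0,0,0.004,0,-0.0006,1],[0,0,0,0.004,0,-0.0006,1],[0,0,0,0.004,0,-0.0006,1]],
])

```text
t: 4.67
tcp_pos: [0.4895, -0.1845, 0.0352]
tool_rot: [0.986, -0.167, 0.0, 0.0]
force: [-2.3, 0.8, 0.8]
finger_gap: 0.999
gripper_force: 1.3
```

Emit:
servo_tool([
  [[0,0,0,0.004,0,-0.0006,1],[0,0,0,0.004,0,-0.0006,1],[0,0,0,0.003,0,-0.0006,1],[0,0,0,0.003,0,-0.0006,1],[0,0,0,0.002,0,0,1],[0,0,0,0.002,0,0,1],[0,0,0,0.001,0,0,1],[0,0,0,0.001,0,0,1]],
])

```text
t: 5.33
tcp_pos: [0.5082, -0.1911, 0.0375]
tool_rot: [0.986, -0.167, 0.0, 0.0]
force: [-0.9, 0.8, 0.4]
finger_gap: 1.001
gripper_force: 0.9
```

Run:
```python
from h import *
s=manip.sense();c=manip.camera_info("wrist");im=manip.snapshot("wrist");cv2.imwrite("pics/w4.png",im)
pickle.dump(c,open("w4.pkl","wb"))
q=s["tool_rot"];print(s["t"],cr(s["tcp_pos"]),np.degrees(2*np.arctan2(q[1],q[0])),s["force"])
```

```text
5.3333 [-0.0677  0.0015  0.0375] -19.236325164239908 [-0.8984  0.8026  0.3874]
```

View pics/w4.png

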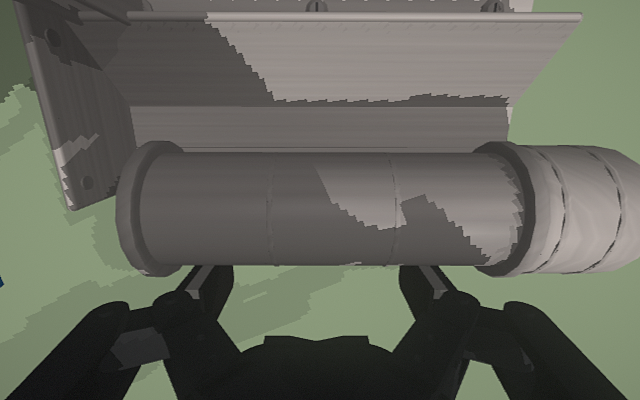

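The canister is just before the crest, square and clear of the plate. Creeping over.

Emit:
servo_tool([
  [[0,0,0,0.0015,0,0,1],[0,0,0,0.0015,0,0,1],[0,0,0,0.001,0,0,1],[0,0,0,0.001,0,0,1],[0,0,0,0.001,0,0,1],[0,0,0,0.001,0,0,1],[0,0,0,0.001,0,0,1],[0,0,0,0.001,0,0,1]],
])

```text
t: 6.05
tcp_pos: [0.5168, -0.1941, 0.0375]
tool_rot: [0.986, -0.167, 0.0, 0.0]
force: [-0.9, -0.1, 0.2]
finger_gap: 1.0
gripper_force: 0.0
```

Emit:
servo_tool([
  [[0,0,0,0.001,0,0,1],[0,0,0,0.001,0,0,1],[0,0,0,0.001,0,0,1],[0,0,0,0.001,0,0,1],[0,0,0,0,0,0,1],[0,0,0,0,0,0,1],[0,0,0,0,0,0,1],[0,0,0,0,0,0,1]],
])

```text
t: 6.72
tcp_pos: [0.5202, -0.1952, 0.0375]
tool_rot: [0.986, -0.167, -0.0, -0.0]
force: [0.4, 0.2, 0.1]
finger_gap: 1.003
gripper_force: 0.0
```

Run:
```python
from h import *
s=manip.sense();c=manip.camera_info("wrist");im=manip.snapshot("wrist");cv2.imwrite("pics/w5.png",im)
pickle.dump(c,open("w5.pkl","wb"))
q=s["tool_rot"];print(s["t"],cr(s["tcp_pos"]),np.degrees(2*np.arctan2(q[1],q[0])),s["force"])
```

```text
6.7167 [-0.0551  0.0018  0.0375] -19.246905203795638 [0.3827 0.2363 0.0951]
```

View pics/w5.png

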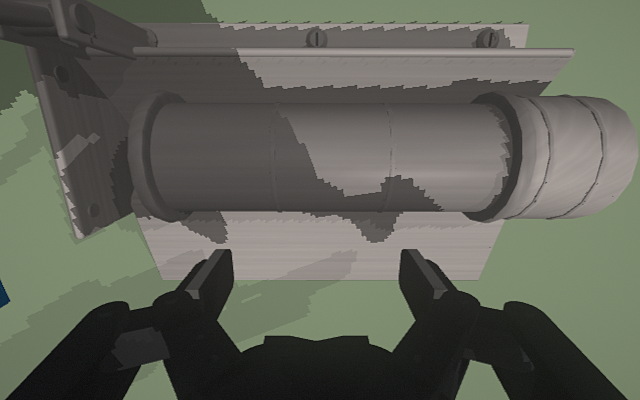

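The canister lies in the vee. The foot rim edge is at (130,158), lid at (638,155), ramp foot at (162–478, 280), and flange edge end at (575,50).

Run:
```python
from h import *
c=pickle.load(open("w5.pkl","rb"))
for n,(u,v,z) in dict(rL=(162,280,0),rR=(478,280,0),eR=(575,50,.034),foot=(130,158,.0325),lid=(638,155,.0325),rimT=(500,90,.0325),rimB=(490,220,.0325),plateTopNear=(75,240,.05), plateTopFar=(30,48,.05),lugtop=(85,15,.067)).items(): print(n,(cr(cast("w",(u,v),z,c))*1000).round(1))
```

```text
rL [-84.4 101.4   0. ]
rR [ -81.5 -103.7   -0. ]
eR [  46.2 -101.3   34. ]
foot [-0.2 87.  32.5]
lid [   4.4 -143.    32.5]
rimT [ 30.9 -75.   32.5]
rimB [-27.9 -82.1  32.5]
plateTopNear [-33.  105.3  50. ]
plateTopFar [ 40.9 104.   50. ]
lugtop [46.5 70.2 67. ]
```

Emit:
servo_tool([
  [[0,0,0,-0.004,0,-0.035,1],[0,0,0,0,0,-0.035,-1],[0,0,0,0,0,-0.035,-1],[0,0,0,0.0145,0.039,0,-1],[0,0,0,0.0145,0.039,0,-1],[0,0,0,0.0145,0.039,0,-1],[0,0,0,0.0145,0.039,0,-1],[0,0,0,0,0,0,-1]],
])

```text
t: 7.43
tcp_pos: [0.5208, -0.3697, 0.1435]
tool_rot: [0.985, -0.17, 0.003, 0.004]
force: [1.5, 0.5, -0.2]
finger_gap: 0.01
gripper_force: 0.0
```

Emit:
servo_tool([
  [[0,0,0,0,0,0.025,-1],[0,0,0,0,0,0.025,-1],[0,0,0,0,0,0.025,-1],[0,0,0,0,0,0.023,-1],[0,0,0,0,0,0,-1],[0,0,0,0,0,0,-1]],
])

```text
t: 7.93
tcp_pos: [0.5189, -0.3593, 0.0433]
tool_rot: [0.986, -0.167, -0.002, -0.001]
force: [0.7, 0.1, 0.5]
finger_gap: -0.001
gripper_force: 0.0
```

Run:
```python
from h import *
g=pickle.load(open("cr.pkl","rb"));a=np.radians(-19.25)
g["x"]=np.array([np.cos(a),np.sin(a)]);g["y"]=np.array([-np.sin(a),np.cos(a)]);pickle.dump(g,open("cr.pkl","wb"))
s=manip.sense();print(s["t"],cr(s["tcp_pos"]),s["finger_gap"],s["force"])
c=pickle.load(open("w5.pkl","rb"))
for n,(u,v,z) in dict(eR=(575,50,.034),foot=(130,158,.06),lid=(638,155,.06),plateTopNear=(75,240,.05)).items(): print(n,(cr(cast("w",(u,v),z,c))*1000).round(1))
cv2.imwrite("pics/s6.png",manip.snapshot("side"))
```

```text
7.9333 [-0.0022 -0.1528  0.0433] -0.0006258726455073237 [0.6826 0.0762 0.4687]
eR [  44.8 -102.    34. ]
foot [ 5. 69. 60.]
lid [   6.1 -111.9   60. ]
plateTopNear [-31.5 105.7  50. ]
```

Emit:
servo_tool([
  [[0,0,0,0,-0.004,0,-1],[0,0,0,0,-0.004,0,-1],[0,0,0,0,-0.004,0,-1],[0,0,0,0,-0.004,0,-1],[0,0,0,0,-0.004,0,-1],[0,0,0,0,-0.004,0,-1],[0,0,0,0,-0.003,0,-1],[0,0,0,0,-0.003,0,-1]],
])

```text
t: 8.65
tcp_pos: [0.53, -0.3327, 0.0449]
tool_rot: [0.986, -0.167, 0.0, 0.001]
force: [-1.4, -2.9, 2.3]
finger_gap: -0.002
gripper_force: 1.8
```

Emit:
servo_tool([
  [[0,0,0,0,-0.002,0,-1],[0,0,0,0,-0.002,0,-1],[0,0,0,0,-0.002,0,-1],[0,0,0,0,-0.002,0,-1],[0,0,0,0,-0.002,0,-1],[0,0,0,0,-0.002,0,-1]],
])

```text
t: 9.15
tcp_pos: [0.5339, -0.3209, 0.0447]
tool_rot: [0.986, -0.167, 0.0, 0.0]
force: [-1.4, -3.7, 2.8]
finger_gap: -0.002
gripper_force: 2.1
```

Emit:
servo_tool([
  [[0,0,0,0,-0.0015,0,-1],[0,0,0,0,-0.0015,0,-1],[0,0,0,0,-0.0015,0,-1]],
])

```text
t: 9.4
tcp_pos: [0.5352, -0.3163, 0.0445]
tool_rot: [0.986, -0.167, 0.0, 0.0]
force: [-1.4, -5.1, 2.1]
finger_gap: 0.001
gripper_force: 2.0
```

Emit:
servo_tool([
  [[0,0,0,0,-0.0015,0,-1],[0,0,0,0,-0.0015,0,-1],[0,0,0,0,0,0,-1]],
])

```text
t: 9.65
tcp_pos: [0.5362, -0.313, 0.0444]
tool_rot: [0.986, -0.167, -0.0, -0.0]
force: [-0.2, -1.8, 0.8]
finger_gap: 0.002
gripper_force: 1.3
```

Emit:
servo_tool([
  [[0,0,0,0,-0.0015,0,-1],[0,0,0,0,-0.0015,0,-1],[0,0,0,0,0,0,-1]],
])

```text
t: 9.9
tcp_pos: [0.5371, -0.3103, 0.0444]
tool_rot: [0.986, -0.167, -0.0, -0.0]
force: [-0.8, -3.5, 1.1]
finger_gap: 0.002
gripper_force: 1.3
```

Run:
```python
from h import *
s=manip.sense();print(s["t"],cr(s["tcp_pos"]),s["force"])
```

```text
9.9 [-0.0012 -0.1005  0.0444] [-0.7641 -3.4731  1.1448]
```

Emit:
servo_tool([
  [[0,0,0,0,-0.0015,0,-1],[0,0,0,0,-0.0015,0,-1],[0,0,0,0,0,0,-1]],
])

```text
t: 10.15
tcp_pos: [0.538, -0.3074, 0.0444]
tool_rot: [0.986, -0.167, -0.0, -0.0]
force: [-0.1, -1.6, 0.8]
finger_gap: -0.002
gripper_force: 1.2
```

Emit:
servo_tool([
  [[0,0,0,0,-0.0015,0,-1],[0,0,0,0,-0.0015,0,-1],[0,0,0,0,0,0,-1]],
])

```text
t: 10.4
tcp_pos: [0.5385, -0.3065, 0.0445]
tool_rot: [0.986, -0.167, -0.0, 0.001]
force: [-4.2, -8.1, 0.7]
finger_gap: 0.002
gripper_force: 4.2
```

Emit:
servo_tool([
  [[0,0,0,0,-0.0015,0,-1],[0,0,0,0,0,0,-1],[0,0,0,0,0,0,-1],[0,0,0,0,0,0,-1]],
])

```text
t: 10.73
tcp_pos: [0.5386, -0.3065, 0.0446]
tool_rot: [0.986, -0.167, -0.0, 0.002]
force: [-5.4, -10.1, -0.5]
finger_gap: 0.002
gripper_force: 6.0
```

Run:
```python
from h import *
s=manip.sense();print(s["t"],cr(s["tcp_pos"]),s["force"])
```

```text
10.7333 [-0.001  -0.0964  0.0446] [ -5.4129 -10.0702  -0.5245]
```

Run:
```python
from h import *
for n,(u,v,z) in dict(bA=(258,136,.107),bB=(308,134,.107),beaker=(335,145,.057),box=(242,170,.06)).items(): print(n,(cr(cast("top",(u,v),z))*1000).round())
c=pickle.load(open("w1.pkl","rb"))
for z in (.137,.146): print("keeper end",cr(cast("w",(15+55/2.75,20/2.75),z,c)),cr(cast("w",(15+25/2.75,2/2.75),z,c)))
c=pickle.load(open("w5.pkl","rb"))
print(cr(cast("w",(78,0),.067,c)),cr(cast("w",(72,35),.067,c)),cr(cast("w",(122,45),.067,c)))
```

```text
bA [132. 272. 107.]
bB [186. 141. 107.]
beaker [197.  62.  57.]
box [ 34. 291.  60.]
keeper end [0.0383 0.0964 0.137 ] [0.0428 0.1047 0.137 ]
keeper end [0.0359 0.0886 0.146 ] [0.0402 0.0966 0.146 ]
[0.0512 0.0707 0.067 ] [0.0423 0.0746 0.067 ] [0.0396 0.0604 0.067 ]
```

Emit:
servo_tool([
  [[0,0,0,0,0.01,0,-1],[0,0,0,0,0.01,-0.005,-1],[0,0,0,0,0,-0.035,-1],[0,0,0,0,0,-0.035,-1],[0,0,0,0,0,-0.035,-1],[0,0,0,0,0,-0.035,-1],[0,0,0,0,0,-0.03,-1],[0,0,0,0,0,0,-1]],
])

```text
t: 11.4
tcp_pos: [0.5359, -0.3244, 0.2268]
tool_rot: [0.986, -0.167, 0.006, 0.003]
force: [0.3, -1.1, -0.5]
finger_gap: 0.001
gripper_force: 0.0
```

Run:
```python
from h import *
c=pickle.load(open("w1.pkl","rb"))
def P(c): return np.array(c["K"])@np.array(c["camera_from_world"])[:3]
def tri(a,b):
    X=cv2.triangulatePoints(P(c),P(manip.camera_info("side")),np.array(a,float),np.array(b,float))[:,0];return cr(X[:3]/X[3])*1000
S=lambda u,v:(260+(u-400)*.275,160+v*.275)
print("tip",tri((24,1.5),S(647,33)),"bend",tri((15+90/2.75,38/2.75),S(657,62)),"base",tri((15+225/2.75,58/2.75),S(669,122)))
for z in(.13,.137,.14):print(cr(cast("w",(15+90/2.75,38/2.75),z,c)))
print(cr(manip.sense()["tcp_pos"]))
cv2.imwrite("pics/s7.png",cv2.resize(manip.snapshot("side")[140:260,260:400],(700,600),interpolation=2))
```

```text
tip [ 40.2545 105.4116 137.18  ] bend [ 45.6104 110.9415 106.2641] base [52.8877 99.2961 56.4838]
[0.0356 0.0924 0.13  ]
[0.0338 0.0865 0.137 ]
[0.0331 0.084  0.14  ]
[ 0.0024 -0.1143  0.2268]
```

View pics/s7.png

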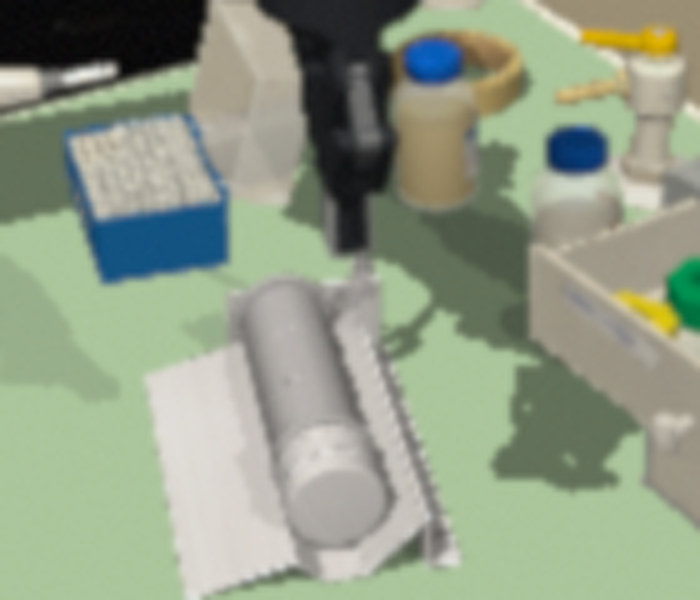

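The side view shows the canister seated with its foot against the plate. Next the keeper: move behind it.

Emit:
servo_tool([
  [[0,0,0,0.018,-0.0325,0,-1],[0,0,0,0.018,-0.0325,0,-1],[0,0,0,0.018,-0.0325,0,-1],[0,0,0,0.018,-0.0325,0,-1],[0,0,0,0.018,-0.0325,0,-1],[0,0,0,0.018,-0.0325,0,-1],[0,0,0,0,0,0,-1],[0,0,0,0,0,0,-1]],
])

```text
t: 12.12
tcp_pos: [0.6992, -0.1713, 0.2171]
tool_rot: [0.986, -0.165, -0.002, -0.001]
force: [0.8, -0.1, -0.6]
finger_gap: 0.0
gripper_force: 0.0
```

Run:
```python
from h import *
s=manip.sense();print(s["t"],cr(s["tcp_pos"]),s["tool_rot"],s["force"])
```

```text
12.1167 [0.1061 0.0841 0.2171] [ 0.9863 -0.1652 -0.0019 -0.0007] [ 0.7681 -0.0905 -0.5881]
```

Emit:
servo_tool([
  [[0,0,0,0.004,0.003,0.018,-1],[0,0,0,0,0,0.018,-1],[0,0,0,0,0,0.018,-1],[0,0,0,0,0,0.018,-1],[0,0,0,-0.01,0,0,-1],[0,0,0,-0.01,0,0,-1],[0,0,0,-0.01,0,0,-1],[0,0,0,-0.01,0,0,-1]],
])

```text
t: 12.78
tcp_pos: [0.6616, -0.1658, 0.1461]
tool_rot: [0.986, -0.168, -0.002, -0.0]
force: [-0.1, -0.1, 0.3]
finger_gap: 0.0
gripper_force: 0.0
```

Emit:
servo_tool([
  [[0,0,0,-0.01,0,0,-1],[0,0,0,-0.01,0,0,-1],[0,0,0,-0.01,0,0,-1],[0,0,0,-0.008,0,0,-1],[0,0,0,-0.008,0,0,-1],[0,0,0,-0.008,0,0,-1],[0,0,0,-0.008,0,0,-1],[0,0,0,0,0,0,-1]],
])

```text
t: 13.45
tcp_pos: [0.6036, -0.1439, 0.1473]
tool_rot: [0.986, -0.167, -0.001, -0.0]
force: [-0.6, 0.1, -0.4]
finger_gap: -0.009
gripper_force: 0.0
```

Run:
```python
from h import *
s=manip.sense();print(s["t"],cr(s["tcp_pos"]),s["tool_rot"],s["force"])
```

```text
13.45 [0.0068 0.0784 0.1473] [ 0.9859 -0.1672 -0.0015 -0.0003] [-0.6143  0.1363 -0.3749]
```

Emit:
servo_tool([
  [[0,0,0,0,-0.003,0.006,-1],[0,0,0,0,0,0.007,-1],[0,0,0,0,0,0.007,-1],[0,0,0,0,0,0.007,-1],[0,0,0,0,0,0.007,-1],[0,0,0,0,0,0.007,-1],[0,0,0,0,0,0.007,-1],[0,0,0,0,0,0,-1]],
])

```text
t: 14.12
tcp_pos: [0.6057, -0.1414, 0.0975]
tool_rot: [0.986, -0.167, -0.002, -0.0]
force: [0.3, 1.4, -0.6]
finger_gap: -0.001
gripper_force: 0.0
```

Emit:
servo_tool([
  [[0,0,0,0,0,0.004,-1],[0,0,0,0,0,0.004,-1],[0,0,0,0,0,0.003,-1],[0,0,0,0,0,0.002,-1],[0,0,0,0,0,0,-1]],
])

```text
t: 14.53
tcp_pos: [0.6065, -0.1417, 0.0861]
tool_rot: [0.986, -0.167, -0.0, -0.0]
force: [-0.6, 0.3, 0.2]
finger_gap: -0.0
gripper_force: 0.0
```

Run:
```python
from h import *
s=manip.sense();print(s["t"],cr(s["tcp_pos"]),s["force"])
```

```text
14.5333 [0.0088 0.0815 0.0861] [-0.6336  0.3018  0.188 ]
```

Emit:
servo_tool([
  [[0,0,0,0,0,0.0015,-1],[0,0,0,0,0,0.0015,-1],[0,0,0,0,0,0,-1]],
])

```text
t: 14.78
tcp_pos: [0.6067, -0.1418, 0.0834]
tool_rot: [0.986, -0.167, 0.0, 0.0]
force: [0.3, -0.4, -0.3]
finger_gap: 0.001
gripper_force: 0.0
```

Emit:
servo_tool([
  [[0,0,0,0,0,0.0015,-1],[0,0,0,0,0,0,-1],[0,0,0,0,0,0,-1]],
])

```text
t: 15.03
tcp_pos: [0.6067, -0.1418, 0.082]
tool_rot: [0.986, -0.167, 0.0, 0.0]
force: [0.5, 0.4, -0.1]
finger_gap: -0.0
gripper_force: 0.0
```

Emit:
servo_tool([
  [[0,0,0,0,0,0.001,-1],[0,0,0,0,0,0,-1],[0,0,0,0,0,0,-1]],
])

```text
t: 15.28
tcp_pos: [0.6068, -0.1418, 0.081]
tool_rot: [0.986, -0.167, 0.0, -0.0]
force: [-0.3, 0.3, 0.5]
finger_gap: 0.001
gripper_force: 0.0
```

Emit:
servo_tool([
  [[0,0,0,0,0,0.001,-1],[0,0,0,0,0,0,-1],[0,0,0,0,0,0,-1]],
])

```text
t: 15.53
tcp_pos: [0.6068, -0.1418, 0.0807]
tool_rot: [0.986, -0.167, 0.0, 0.0]
force: [-2.1, 0.6, 5.2]
finger_gap: 0.0
gripper_force: 2.6
```

Emit:
servo_tool([
  [[0,0,0,0,0,0.001,-1],[0,0,0,0,0,0,-1],[0,0,0,0,0,0,-1]],
])

```text
t: 15.78
tcp_pos: [0.6068, -0.1418, 0.0805]
tool_rot: [0.986, -0.167, 0.0, 0.0]
force: [-2.3, 1.6, 10.5]
finger_gap: -0.001
gripper_force: 5.3
```

Emit:
servo_tool([
  [[0,0,0,0,0,-0.015,-1],[0,0,0,0,0,-0.035,-1],[0,0,0,-0.02,0,-0.03,-1],[0,0,0,-0.035,0,-0.02,-1],[0,0,0,-0.035,0,0,-1],[0,0,0,-0.03,0,0,-1],[0,0,0,0,0,0,-1],[0,0,0,0,0,0,-1]],
])

```text
t: 16.45
tcp_pos: [0.4918, -0.1014, 0.1791]
tool_rot: [0.986, -0.167, -0.001, -0.0]
force: [0.4, -0.8, 0.5]
finger_gap: 0.002
gripper_force: 0.0
```

Run:
```python
from h import *
s=manip.sense();c=manip.camera_info("wrist");im=manip.snapshot("wrist");cv2.imwrite("pics/w8.png",im)
pickle.dump(c,open("w8.pkl","wb"));print(s["t"],cr(s["tcp_pos"]),s["force"])
cv2.imwrite("pics/s8.png",manip.snapshot("side"))
g=pickle.load(open("cr.pkl","rb"));im=cv2.GaussianBlur(im,(3,3),0).mean(2)
W=lambda x,y,z:np.array([*(g["o"]+g["x"]*x+g["y"]*y),z])
ys=np.arange(.12,.045,-.005);print("y   ",(ys*1000).round().astype(int))
for x in np.arange(.06,-.066,-.005):
    r=[]
    for y in ys:
        u,v=proj("w",W(x,y,.062),c);r.append(int(im[int(round(v)),int(round(u))]) if 0<=u<639 and 0<=v<399 else -1)
    print("%4d"%round(x*1000),r)
```

```text
16.45 [-0.1128  0.0817  0.1791] [ 0.403  -0.8433  0.4803]
y    [120 115 110 105 100  95  90  85  80  75  70  65  60  55  50]
  60 [-1, -1, -1, -1, -1, -1, -1, -1, -1, -1, -1, -1, -1, -1, -1]
  55 [-1, -1, -1, -1, -1, -1, -1, -1, -1, -1, -1, -1, -1, -1, -1]
  50 [-1, -1, -1, -1, -1, -1, -1, -1, -1, -1, -1, -1, -1, -1, -1]
  45 [-1, -1, -1, -1, -1, -1, -1, -1, -1, -1, -1, -1, -1, -1, -1]
  40 [104, 67, 68, 68, 61, 51, 113, 114, 69, 84, 87, 87, 87, 88, 87]
  35 [105, 67, 68, 79, 60, 49, 112, 115, 58, 127, 127, 128, 128, 129, 129]
  30 [105, 67, 68, 82, 60, 57, 113, 114, 106, 107, 107, 107, 108, 108, 108]
  25 [105, 61, 60, 75, 51, 57, 113, 115, 106, 108, 108, 108, 108, 109, 109]
  20 [96, 60, 60, 68, 62, 55, 114, 115, 61, 63, 63, 64, 64, 63, 64]
  15 [96, 58, 59, 61, 89, 56, 114, 115, 81, 83, 83, 83, 83, 83, 83]
  10 [58, 58, 59, 60, 97, 59, 115, 115, 95, 97, 97, 97, 97, 97, 97]
   5 [59, 59, 59, 61, 102, 67, 115, 115, 104, 105, 105, 105, 105, 105, 105]
   0 [59, 59, 59, 61, 108, 97, 115, 115, 112, 113, 114, 113, 113, 114, 113]
  -5 [59, 59, 59, 60, 101, 82, 116, 116, 109, 111, 111, 112
[... 226 characters left out ...]
 83, 87]
 -25 [98, 98, 99, 62, 65, 59, 117, 116, 78, 77, 79, 77, 79, 74, 78]
 -30 [98, 98, 98, 79, 59, 120, 117, 116, 122, 123, 124, 125, 125, 126, 127]
 -35 [98, 98, 99, 99, 66, 118, 88, 90, 119, 120, 122, 122, 123, 124, 124]
 -40 [98, 99, 98, 99, 69, 124, 91, 92, 129, 130, 132, 132, 133, 134, 135]
 -45 [109, 109, 110, 99, 64, 131, 126, 124, 133, 134, 135, 135, 136, 137, 137]
 -50 [109, 109, 109, 101, 61, 129, 131, 131, 132, 132, 133, 134, 134, 135, 135]
 -55 [109, 110, 110, 110, 84, 131, 131, 132, 133, 133, 134, 135, 136, 137, 137]
 -60 [110, 110, 109, 109, 89, 133, 133, 134, 134, 135, 136, 135, 136, 136, 136]
 -65 [109, 109, 110, 110, 101, 135, 135, 136, 137, 138, 139, 139, 140, 140, 140]
```

The rectified patch shows the bar level across the body: uniform grey at y 83–92, from the hinge to x −33, with the turned-up end beyond. It lies just in front of the rim, and the arm is clear.

```bash
python3 -c "
from station import manip
print(manip.sign_off())"
```

```text
the job is handed in; nothing more can be done
None
```

I handed the job in at about 16.5 s: the canister was rolled into the vee and pushed home against the end plate, and the keeper bar was pressed down in front of the foot rim. The force stop and the last wrist image support this, but hand-in returned no verdict, and I did not measure the canister's roll angle or peak speed.

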